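# Tip the guest soaps into the storage box

## Task

Pick up the steel soap dish by its leaning handle plate with all three guest soaps on it, and tip it over the open grey box so that the soaps slide off its lip into the box, keeping the lip no more than 10 cm above the box's rim and not touching the soaps with the gripper. Then set the empty dish down upright in the middle of the slatted wooden drainer and let go. Leave the tumbler, the bottle and the jar where they stand.

Things in the scene. Friction and masses are not known exactly. Their poses are not given: they have to be found in the camera images.
- dish: loose steel soap dish: flat pan 130 x 110 mm (own x by y), floor 5 mm thick, walls 4 mm thick: 22 mm high at +y and -y, 26 mm at the back (-x); open at +x (the lip). At the back a flat handle plate leans away (towards -x). Origin: centre of the pan's underside, z up. 0.2 kg. The three soaps lie loose on it and slide when it is tipped 30 to 40 degrees
- dish_grip (a point): middle of the handle plate's gripping zone, at (-92, 0, 61) mm in the dish's frame, same axes. The plate, 8 mm thick and 100 mm wide along y, leans back 35 degrees from vertical, from (-62, 0, 18) to its upper edge at (-107, 0, 82) mm; it is gripped across the 8 mm, fingers pointing down along the plate
- dish_lip (a point): middle of the dish's open lip, top of the floor, at (65, 0, 5) mm in the dish's frame; same axes as the dish
- box: loose open-topped plain grey plastic box, 160 x 180 mm (own x by y), 60 mm high, walls and floor 5 mm, 0.5 kg. Origin: centre of its underside; z up
- drainer: fixed wooden drainer of five slats running along its x, 200 x 160 mm (own x by y), top 18 mm above the counter. Origin: centre of its underside; z up
- soap_bar_mid (a point): centre of the oblong guest soap, 44 x 28 x 18 mm, off-white, lying on the dish
- soap_square_mid (a point): centre of the square guest soap, 34 x 34 x 18 mm, off-white, lying on the dish
- soap_round_mid (a point): centre of the round guest soap, 34 mm across, 18 mm high, off-white, lying on the dish
- soap_bar: the oblong guest soap; origin at the centre of its underside
- soap_square: the square guest soap; origin at the centre of its underside
- soap_round: the round guest soap; origin at the centre of its underside
- tumbler: white ceramic tumbler, 68 mm across, 95 mm high, a bystander; origin at the centre of its underside
- shampoo: white bottle, 54 mm across, 150 mm high, a bystander; origin at the centre of its underside
- jar: glass jar with metal cap, 64 mm across, 55 mm high, a bystander; origin at the centre of its underside
Not all that is in view belongs to the job. Leave any black, green or yellow look-alike of the soap_round alone.

How it is judged:
By the outcome, as a careful person would: the job done as asked, in the order asked, and still so for the second after the job is handed in, with the robot touching nothing.
It also fails if it takes over 54 s, if anything falls off the work surface, if the arm or the gripper's body presses on something with over 40 N, if the wrist force passes 120 N, or if a joint passes its speed limit or range.

## Robot

A 7-joint arm with a two-finger parallel gripper is mounted at the origin on the work surface. World frame = base frame: x ahead of the robot, y to its left, z up, the work surface at z = 0. Lengths are in m, angles in rad, forces in N, time in s.
With the tool pointing down it reaches from about 0.425 to 0.8 m from the base axis. Payload 8.3 kg.
Tool frame: the origin (TCP) lies between the finger pads; the fingertips stand 19 mm ahead of it and the grasp point (between the pads) is the TCP; z points along the fingers, y is the direction in which the jaws open and shut (so a half turn about z gives the same grasp; the last joint's range is limited). The gripper opens to 85 mm and grips with 20 to 120 N. Pads are 22 mm wide; open, the fingers measure 114 mm over their backs; the gripper's body (76 mm by 85 mm) begins 54 mm behind the grasp point. The pads swing forward as they close: fully open they stand 13 mm farther back than shut.
Start: joints at [-1.186, 0.383, 0.016, 1.37, -0.006, 1.388, -0.046], TCP at [0.271, 0.563, 0.25] pointing down, gripper open.
Joint ranges: [-2.95, 2.95], [-0.25, 2.06], [-1.52, 1.56], [0.18, 2.33], [-1.44, 4.58], [0.02, 2.06], [-3.01, 3.01]. Speed limits (rad/s): [2.39, 2.39, 3.01, 3.01, 3.14, 3.14, 3.14].

## Interface

Orientations are given as [roll, pitch, yaw] about the fixed x, y, z axes, in that order (R = Rz(yaw) Ry(pitch) Rx(roll)).
In Python, from station import env gives the robot as it stands. The module is installed in compiled form; this text tells all that it offers. Calls block until the motion is done:
- env.movep(position, orientation): joint-space move of the TCP to a pose.
- env.move_straight(position, ori=None, speed=0.15, guard=None): straight line of the TCP; ori=None keeps the orientation; speed is the mean speed in m/s. With guard (N) it stops when the force on the tool has changed by that much, and returns True; else False.
- env.set_joints(angles): joint-space move.
- env.release() and env.grab(effort=None): open the fingers fully, or close them until they stop; effort is the grip in N (None keeps the last).
- env.dwell(seconds).
- env.inverse_kinematics(position, orientation): joint angles nearest the present ones, or None.
- env.capture(name): name is "scene" or "top" or "wrist"; returns a dict with "pixels" (384x512x3 uint8, red, green, blue), "camera_matrix" (3x3 intrinsics, pixels), "world_to_cam" (4x4, takes a point from world to camera coordinates). Camera axes: x right, y up, looking along -z (the intrinsics and any distortion apply to the point x, -y, -z); pixel columns grow to the right and rows downward; lengths in m; the calibration is good to about 2 mm. The wrist camera is an equidistant fisheye: a pixel r from the principal point sees the ray r / f radians off the axis. A picture is of the moment at which its call begins. There is no depth.
A pose or a line that the arm cannot do raises env.PlanningError and nothing moves.
- env.finish_job(): hands the job in, once; it reports no verdict.
Readings, each from a call of its own:
- env.get_time_s(): time.
- env.get_q(): joint angles.
- env.get_dq(): joint speeds.
- env.get_joint_efforts(): joint torques, N m.
- env.get_tool_pos(): TCP position.
- env.get_ee_rot(): TCP orientation.
- env.get_contact_force(): force on the tool from outside, world axes, zero at the start.
- env.get_torque(): the same for the moment, N m.
- env.get_grip_width(): finger opening in m.
Only numpy, scipy, OpenCV 4.12 (cv2) and the standard library are available. Lean on these libraries where they do the work, as an engineer would, in place of code of your own. Each camera call takes 0.05 s, during which the arm holds its last target.

## Working session

There is one attempt and no reset: what is moved stays moved. The work goes in short steps, each a Python script; the robot and the scene stay as the last script left them, time stands still between calls to the robot, and variables do not carry over. Pictures are saved under pics/ and viewed, and the job is handed in when it is done.

```bash
mkdir -p pics
python3 - <<'E'
from station import env
import cv2,numpy as np,pickle
for n in ["scene","top","wrist"]:
    c=env.capture(n); cv2.imwrite(f"pics/{n}0.png",c["pixels"][:,:,::-1]); pickle.dump(c,open(f"{n}0.pkl","wb"))
    print(n,np.round(c["camera_matrix"],1).tolist(),np.round(c["world_to_cam"],3).tolist(),[k for k in c])
print(env.get_time_s(),env.get_ee_rot(),env.get_grip_width())
E
```

```text
scene [[359.7, 0.0, 256.2], [0.0, 359.7, 190.3], [0.0, 0.0, 1.0]] [[-0.717, 0.697, 0.012, 0.397], [-0.467, -0.493, 0.734, 0.252], [0.517, 0.521, 0.679, -1.391], [0.0, 0.0, 0.0, 1.0]] ['pixels', 'camera_matrix', 'world_to_cam']
top [[348.0, 0.0, 256.4], [0.0, 348.0, 194.8], [0.0, 0.0, 1.0]] [[0.015, -1.0, 0.005, 0.031], [0.986, 0.015, 0.165, -0.604], [-0.165, 0.003, 0.986, -1.043], [0.0, 0.0, 0.0, 1.0]] ['pixels', 'camera_matrix', 'world_to_cam']
wrist [[297.3, 0.0, 257.5], [0.0, 297.3, 189.6], [0.0, 0.0, 1.0]] [[0.434, 0.901, -0.001, -0.625], [-0.852, 0.41, -0.325, 0.042], [-0.292, 0.142, 0.946, -0.381], [0.0, 0.0, 0.0, 1.0]] ['pixels', 'camera_matrix', 'world_to_cam']
0.15 [-3.14003117e+00  7.85080942e-06  2.69381389e+00] 0.0851868255171783
```

View pics/scene0.png

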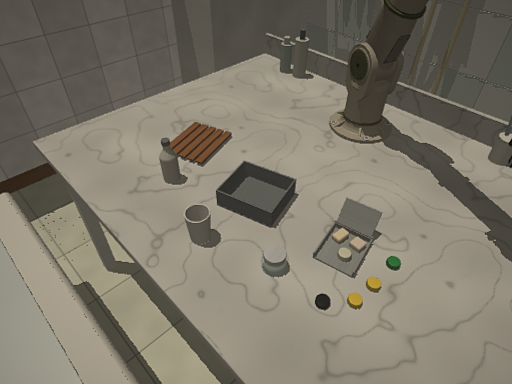

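View pics/top0.png

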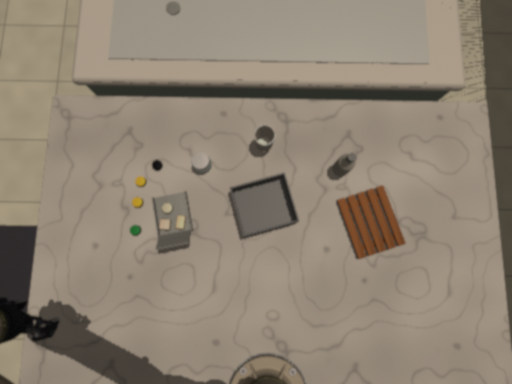

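View pics/wrist0.png

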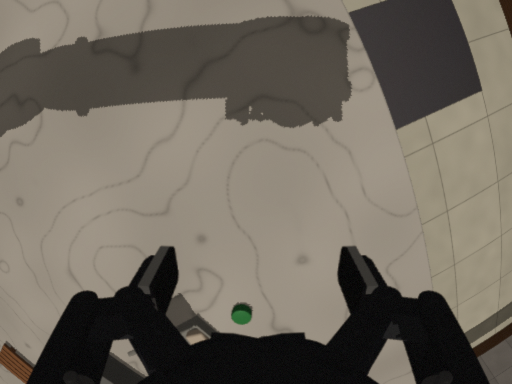

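The top view shows the dish at about (173,220) with its handle at (175,240) towards the robot and its lip facing up at (171,195). The box is at (264,206), the drainer at (371,222), the jar at (201,163), the tumbler at (263,140) and the bottle at (343,165).

Possible look-alikes for the soaps are the yellow discs (141,182) and (138,203), the green disc (135,230) and the black disc (157,165). The wanted soaps are the off-white ones on the dish: round (167,208), square (165,225) and bar (180,222).

I'll check that in a close crop.

```bash
cat > h.py <<'E'
import cv2,numpy as np,pickle
def ray(c,u,v,z=None):
    K=c["camera_matrix"];T=np.array(c["world_to_cam"]);R=T[:3,:3];t=T[:3,3]
    d=np.array([(u-K[0,2])/K[0,0],-(v-K[1,2])/K[1,1],-1.]);d=R.T@d;o=-R.T@t
    return (o,d) if z is None else o+d*(z-o[2])/d[2]
def proj(c,p):
    K=c["camera_matrix"];T=np.array(c["world_to_cam"]);q=T[:3,:3]@np.asarray(p)+T[:3,3]
    return np.array([K[0,0]*q[0]/-q[2]+K[0,2],K[1,1]*-q[1]/-q[2]+K[1,2]])
E
python3 - <<'E'
import cv2
t=cv2.imread("pics/top0.png");s=cv2.imread("pics/scene0.png")
cv2.imwrite("pics/c1.png",cv2.resize(t[180:265,125:225],None,fx=7,fy=7,interpolation=cv2.INTER_CUBIC))
cv2.imwrite("pics/c2.png",cv2.resize(t[165:265,225:410],None,fx=4.3,fy=4.3,interpolation=cv2.INTER_CUBIC))
cv2.imwrite("pics/c3.png",cv2.resize(s[190:290,290:410],None,fx=6,fy=6,interpolation=cv2.INTER_CUBIC))
E
```

```text
(no output)
```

View pics/c1.png

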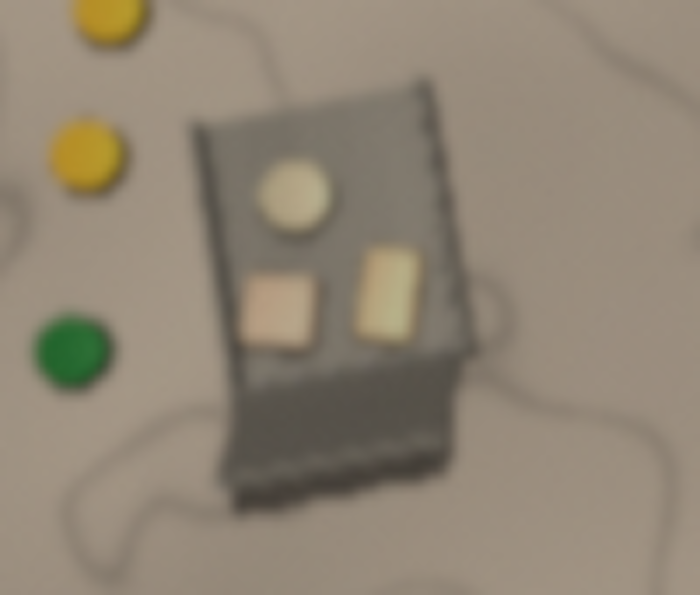

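View pics/c2.png

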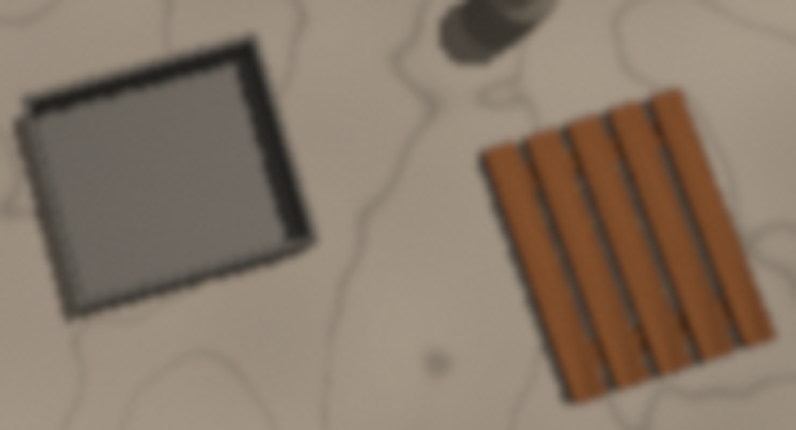

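View pics/c3.png

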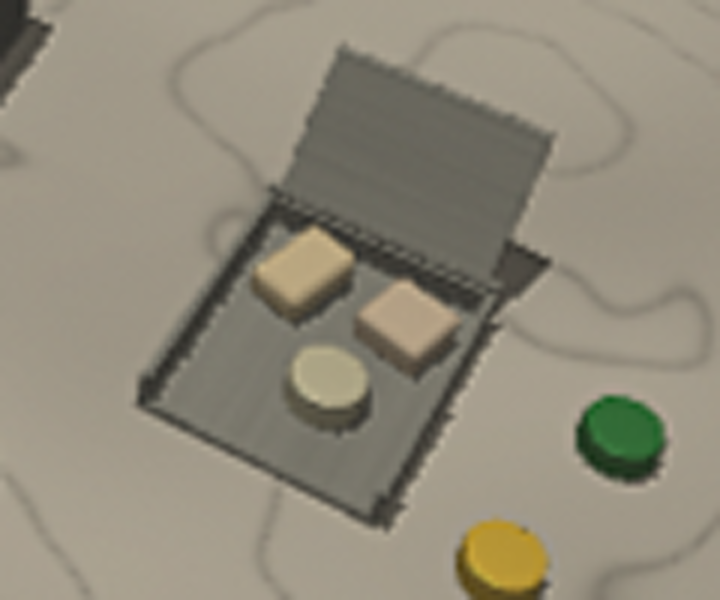

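```bash
cat > fit.py <<'E'
from h import *
from scipy.optimize import least_squares
T=pickle.load(open("top0.pkl","rb"));S=pickle.load(open("scene0.pkl","rb"))
def fit(obs,x0):
    def res(p):
        c,s=np.cos(p[2]),np.sin(p[2]);r=[]
        for cam,px,m in obs:
            m=np.array(m)/1000;w=[p[0]+c*m[0]-s*m[1],p[1]+s*m[0]+c*m[1],m[2]]
            r+=list(proj(cam,w)-px)
        return np.array(r)
    f=least_squares(res,x0,loss="soft_l1");return f.x,np.round(res(f.x).reshape(-1,2),1).tolist()
def k(u,v,s,ou,ov): return np.array([ou+(u+.5)/s-.5,ov+(v+.5)/s-.5])
t1=lambda u,v:k(u,v,7,125,180)
t2=lambda u,v:k(u,v,4.3,225,165)
s3=lambda u,v:k(u,v,6,290,190)
if __name__=="__main__":
    d=[(T,t1(195,125),(65,55,22)),(T,t1(430,80),(65,-55,22)),(T,t1(475,350),(-65,-55,26)),(T,t1(232,482),(-107,50,82)),(T,t1(446,447),(-107,-50,82)),
     (S,s3(143,403),(65,-55,0)),(S,s3(383,524),(65,55,0)),(S,s3(345,48),(-107,-50,82)),(S,s3(552,135),(-107,50,82))]
    print("dish",fit(d,[.5,.3,0]))
    b=[(T,t2(*p),m) for p,m in zip([(20,103),(252,38),(315,240),(70,318)],[(80,90,60),(80,-90,60),(-80,-90,60),(-80,90,60)])]
    print("box",fit(b,[.5,0,0]))
    b=[(T,t2(*p),m) for p,m in zip([(20,103),(252,38),(315,240),(70,318)],[(90,80,60),(90,-80,60),(-90,-80,60),(-90,80,60)])]
    print("box90",fit(b,[.5,0,0]))
    b=[(T,t2(*p),m) for p,m in zip([(480,152),(682,90),(775,338),(570,403)],[(100,80,18),(100,-80,18),(-100,-80,18),(-100,80,18)])]
    print("drainer",fit(b,[.5,-.3,0]))
    for n,u,v,z in [("jar",201,158,.055),("tumbler",265,133,.095),("shampoo",349,158,.15)]: print(n,ray(T,u,v,z))
    for n,u,v in [("round",293,195),("sq",280,310),("bar",388,293)]: print(n,ray(T,*t1(u,v),.023))
E
python3 fit.py
```

```text
dish (array([0.54264967, 0.31259347, 0.21425867]), [[-1.8, -0.1], [-1.5, -0.3], [-1.4, 0.7], [-2.7, 1.5], [0.0, -0.2], [-1.8, -0.2], [-1.8, 0.1], [-1.3, -1.2], [-0.0, -0.8]])
box (array([0.56963304, 0.02036512, 0.29163722]), [[-1.3, -0.1], [-0.0, -0.3], [0.2, 1.6], [0.7, -0.5]])
box90 (array([0.56987685, 0.01912515, 0.28887549]), [[1.4, -4.2], [-3.5, -2.5], [-1.6, 5.6], [5.1, 1.7]])
drainer (array([ 0.52847364, -0.32526551,  0.31404907]), [[0.1, -0.9], [-0.5, -0.8], [0.1, 0.8], [0.2, 0.8]])
jar [0.71838418 0.21841976 0.055     ]
tumbler [0.79061443 0.01679363 0.095     ]
shampoo [ 0.69921966 -0.22667346  0.15      ]
round [0.56242307 0.32735223 0.023     ]
sq [0.50986585 0.33022571 0.023     ]
bar [0.51831556 0.28174833 0.023     ]
```

The crops show the dish empty except for three off-white soaps on its pan: round, square and bar. The yellow and green discs are outside it, and the fitted poses agree to about 2 px. Next I check that the whole chain of poses is reachable.

```bash
cat > plan.py <<'E'
import numpy as np
from scipy.spatial.transform import Rotation as Ro
a=np.radians(35);s,c=np.sin(a),np.cos(a)
def tool(dpos,yaw,pitch=0,flip=False,ref=(0,0,0),off=0.):
    """TCP pose so that dish-frame point ref sits at dpos; off = backed away along the fingers"""
    f=-1 if flip else 1
    Rt=np.array([[0,f*c,s],[f,0,0],[0,f*s,-c]])
    Rd=(Ro.from_euler("z",yaw)*Ro.from_euler("y",pitch)).as_matrix()
    R=Rd@Rt
    p=np.array(dpos)+Rd@(np.array([-.092,0,.061])-np.array(ref))-off*R[:,2]
    return p,Ro.from_matrix(R).as_euler("xyz")
LIP=(.065,0,.005)
E
python3 - <<'E'
from station import env
from plan import *
D=[.5426,.3126,0];Y=.214;B=np.array([.5696,.0204,0]);BY=.2916;W=np.array([.5285,-.3253,.018]);WY=.314
for flip in (0,1):
    for n,a in [("pre",dict(dpos=D,yaw=Y,off=.09)),("grip",dict(dpos=D,yaw=Y)),("lift",dict(dpos=[D[0],D[1],.15],yaw=Y))]:
        q=env.inverse_kinematics(*tool(**a,flip=flip));print(flip,n,None if q is None else np.round(q,2))
    for by in (BY,0,-.3,.6,BY-np.pi/2,BY+np.pi/2,1.1,-1.1):
        R=Ro.from_euler("z",by).as_matrix()
        lip=B+R@[-.03,0,0]+[0,0,.085]
        print(flip,"tip %.2f"%by,[(p,env.inverse_kinematics(*tool(lip,by,np.radians(p),flip,LIP)) is not None) for p in (0,15,30,40,50,55)])
    for wy in (WY,WY-np.pi/2,-.55,0,-.3):
        print(flip,"place %.2f"%wy,[env.inverse_kinematics(*tool(W+[0,0,h],wy,0,flip,off=o)) is not None for h,o in((.1,0),(0,0),(0,.09))])
E
```

```text
0 pre None
0 grip [-1.06  0.16  0.21  2.31  1.12  0.35 -1.65]
0 lift [-0.96 -0.11  0.1   2.16  0.61  0.67 -1.05]
0 tip 0.29 [(0, False), (15, False), (30, True), (40, True), (50, True), (55, True)]
0 tip 0.00 [(0, False), (15, False), (30, True), (40, True), (50, True), (55, True)]
0 tip -0.30 [(0, False), (15, True), (30, True), (40, True), (50, True), (55, True)]
0 tip 0.60 [(0, False), (15, True), (30, True), (40, True), (50, True), (55, True)]
0 tip -1.28 [(0, True), (15, True), (30, True), (40, True), (50, True), (55, True)]
0 tip 1.86 [(0, True), (15, True), (30, True), (40, True), (50, True), (55, True)]
0 tip 1.10 [(0, True), (15, True), (30, True), (40, True), (50, True), (55, True)]
0 tip -1.10 [(0, True), (15, True), (30, True), (40, True), (50, True), (55, True)]
0 place 0.31 [True, True, True]
0 place -1.26 [True, True, True]
0 place -0.55 [True, False, False]
0 place 0.00 [True, True, True]
0 place -0.30 [True, True, False]
1 pre None
1 grip [-0.89  0.16  0.04  2.31  1.16  0.38  1.46]
1 lift [-0.89 -0.1   0.03  2.16  0.6   0.66  2.1 ]
1 tip 0.29 [(0, False), (15, False), (30, True), (40, True), (50, True), (55, True)]
1 tip 0.00 [(0, False), (15, False), (30, True), (40, True), (50, True), (55, True)]
1 tip -0.30 [(0, False), (15, True), (30, True), (40, True), (50, True), (55, True)]
1 tip 0.60 [(0, False), (15, True), (30, True), (40, True), (50, True), (55, True)]
1 tip -1.28 [(0, True), (15, True), (30, True), (40, True), (50, True), (55, True)]
1 tip 1.86 [(0, True), (15, True), (30, True), (40, True), (50, True), (55, True)]
1 tip 1.10 [(0, True), (15, True), (30, True), (40, True), (50, True), (55, True)]
1 tip -1.10 [(0, True), (15, True), (30, True), (40, True), (50, True), (55, True)]
1 place 0.31 [True, True, True]
1 place -1.26 [True, True, True]
1 place -0.55 [True, False, False]
1 place 0.00 [True, True, True]
1 place -0.30 [True, True, False]
```

Run:
```python
from station import env
from plan import *
D=[.5426,.3126,0];Y=.214
for phi in (-30,-20,-10,0,10,20,30):
  for flip in (0,1):
    p,e=tool(D,Y,flip=flip);R=Ro.from_euler("xyz",e).as_matrix()
    R2=R@Ro.from_euler("y",np.radians(phi)).as_matrix();e2=Ro.from_matrix(R2).as_euler("xyz")
    out=[]
    for off,h in((0,0),(.03,0),(.06,0),(.09,0),(.03,.02),(.05,.02),(0,.06),(.02,.04),(.02,.1)):
        q=env.inverse_kinematics(p-off*R2[:,2]+[0,0,h],e2); out.append(None if q is None else round(q[3],2))
    print(phi,flip,np.round(R2[:,2],2),out)
```

```text
-30 0 [ 0.59 -0.38 -0.71] [np.float64(2.01), np.float64(2.0), np.float64(1.99), np.float64(1.97), np.float64(1.99), np.float64(1.98), np.float64(1.99), np.float64(1.99), np.float64(1.95)]
-30 1 [ 0.38  0.59 -0.71] [None, None, None, None, None, None, None, None, np.float64(2.29)]
-20 0 [ 0.6  -0.22 -0.77] [np.float64(2.13), np.float64(2.13), np.float64(2.12), np.float64(2.11), np.float64(2.11), np.float64(2.11), np.float64(2.09), np.float64(2.1), np.float64(2.05)]
-20 1 [ 0.45  0.45 -0.77] [None, None, None, None, None, None, None, None, np.float64(2.29)]
-10 0 [ 0.59 -0.05 -0.81] [np.float64(2.23), np.float64(2.24), np.float64(2.24), np.float64(2.24), np.float64(2.22), np.float64(2.22), np.float64(2.19), np.float64(2.21), np.float64(2.15)]
-10 1 [ 0.52  0.29 -0.81] [None, None, None, None, None, None, np.float64(2.33), None, np.float64(2.29)]
0 0 [ 0.56  0.12 -0.82] [np.float64(2.31), np.float64(2.33), None, None, np.float64(2.31), np.float64(2.32), np.float64(2.27), np.float64(2.29), np.float64(2.23)]
0 1 [ 0.56  0.12 -0.82] [np.float64(2.31), np.float64(2.32), None, None, np.float
[... 228 characters left out ...]
, np.float64(2.23), np.float64(2.23), np.float64(2.23), np.float64(2.21), np.float64(2.22), np.float64(2.18), np.float64(2.2), np.float64(2.14)]
20 0 [ 0.45  0.45 -0.77] [None, None, None, None, None, None, None, None, np.float64(2.31)]
20 1 [ 0.6  -0.22 -0.77] [np.float64(2.12), np.float64(2.12), np.float64(2.11), np.float64(2.1), np.float64(2.1), np.float64(2.1), np.float64(2.08), np.float64(2.09), np.float64(2.04)]
30 0 [ 0.38  0.59 -0.71] [None, None, None, None, None, None, None, None, np.float64(2.33)]
30 1 [ 0.59 -0.38 -0.71] [np.float64(2.0), np.float64(1.99), np.float64(1.97), np.float64(1.95), np.float64(1.98), np.float64(1.97), np.float64(1.97), np.float64(1.98), np.float64(1.93)]
```

```bash
python3 - <<'E'
s=open("plan.py").read()
s=s.replace("off=0.):","off=0.,phi=15):").replace("    Rd=","    Rt=Rt@Ro.from_euler('y',np.radians(f*-1*phi)).as_matrix()\n    Rd=")
s+='''
D=[.5426,.3126,0];Y=.214;B=np.array([.5696,.0204,0]);BY=.2916-np.pi/2;W=np.array([.5285,-.3253,.018]);WY=.314-np.pi/2
RB=Ro.from_euler("z",BY).as_matrix()
TIPLIP=B+RB@[-.035,0,0]+[0,0,.085]
'''
open("plan.py","w").write(s)
E
python3 - <<'E'
from station import env
from plan import *
for flip in (0,1):
    def t(n,*a,**k):
        q=env.inverse_kinematics(*tool(*a,flip=flip,**k));print(flip,n,None if q is None else np.round(q,2))
    for o in (.15,.08,0): t("pre",D,Y,off=o)
    t("lift",[D[0],D[1],.15],Y)
    t("mid",TIPLIP+[-.0,.08,.08],-.5,ref=LIP)
    t("mid",TIPLIP+[-.0,.0,.08],BY,ref=LIP)
    for p in (0,15,30,40,50,58): t("tip%d"%p,TIPLIP,BY,np.radians(p),ref=LIP)
    for h,o in((.15,0),(0,0),(0,.09)): t("pl",W+[0,0,h],WY,off=o)
E
```

```text
0 pre [-1.25  0.02  0.02  2.14  0.78  1.04 -1.53]
0 pre [-1.22  0.13  0.1   2.18  0.87  0.88 -1.58]
0 pre [-1.22  0.29  0.23  2.18  0.98  0.68 -1.66]
0 lift [-1.11  0.04  0.1   2.05  0.77  0.97 -1.3 ]
0 mid [-1.24  0.15  0.3   1.91  0.59  1.36 -1.73]
0 mid [-1.06  0.62  0.58  1.35  0.19  1.67 -1.89]
0 tip0 [-1.06  0.7   0.57  1.43  0.15  1.54 -1.93]
0 tip15 [-0.95  0.56  0.58  1.44  0.01  1.53 -1.72]
0 tip30 [-0.8   0.49  0.6   1.42 -0.17  1.57 -1.49]
0 tip40 [-0.68  0.49  0.61  1.39 -0.3   1.62 -1.32]
0 tip50 [-0.55  0.52  0.63  1.35 -0.44  1.71 -1.16]
0 tip58 [-0.44  0.56  0.64  1.31 -0.55  1.79 -1.04]
0 pl [-0.66  0.3   0.79  1.8   0.49  1.19 -1.43]
0 pl [-0.54  0.51  0.66  1.92  0.46  0.9  -1.58]
0 pl [-0.67  0.41  0.7   1.86  0.45  1.1  -1.58]
1 pre [-1.07  0.03 -0.17  2.14  0.78  1.05  1.61]
1 pre [-1.01  0.14 -0.12  2.17  0.89  0.9   1.54]
1 pre [-0.97  0.29 -0.04  2.17  1.05  0.74  1.44]
1 lift [-0.92  0.04 -0.1   2.04  0.78  0.97  1.83]
1 mid [-0.93  0.16 -0.05  1.89  0.63  1.39  1.37]
1 mid [-0.76  0.56  0.11  1.33  0.39  1.73  1.09]
1 tip0 [-0.77  0.63  0.12  1.41  0.37  1.6   1.03]
1 tip15 [-0.65  0.51  0.13  1.42  0.2   1.56  1.25]
1 tip30 [-0.52  0.44  0.19  1.41 -0.01  1.56  1.52]
1 tip40 [-0.44  0.44  0.25  1.38 -0.16  1.6   1.7 ]
1 tip50 [-0.38  0.48  0.37  1.34 -0.34  1.68  1.89]
1 tip58 [-0.36  0.54  0.51  1.31 -0.5   1.77  2.06]
1 pl [-0.41  0.25  0.47  1.79  0.58  1.23  1.64]
1 pl [-0.37  0.46  0.45  1.91  0.58  0.95  1.47]
1 pl [-0.42  0.35  0.38  1.85  0.57  1.16  1.46]
```

Run:
```python
from station import env
from plan import *
import cv2,pickle
env.movep(*tool(D,Y,off=.15,flip=1))
print(env.get_time_s(),np.round(env.get_q(),2))
for n in("wrist","scene","top"):
    c=env.capture(n); cv2.imwrite(f"pics/{n}1.png",c["pixels"][:,:,::-1]); pickle.dump(c,open(f"{n}1.pkl","wb"))
```

```text
1.6167 [-1.07  0.03 -0.17  2.14  0.78  1.05  1.61]
```

View pics/wrist1.png

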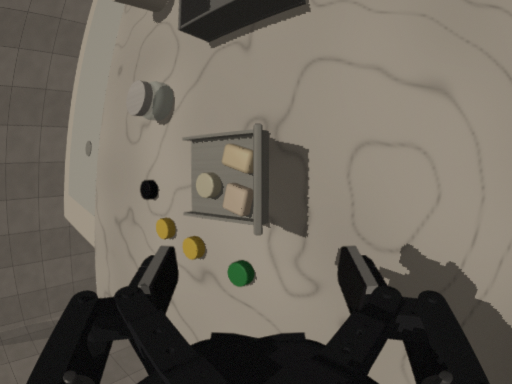

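View pics/scene1.png

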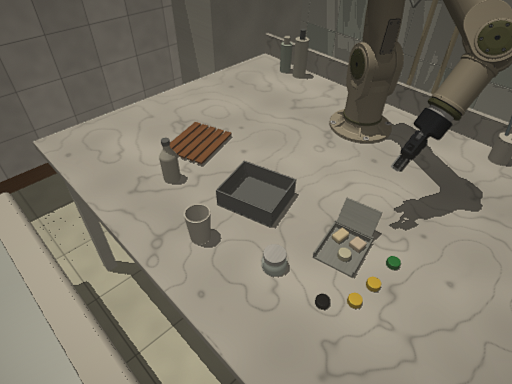

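```bash
cat >> h.py <<'E'
def fproj(c,p):
    K=c["camera_matrix"];T=np.array(c["world_to_cam"]);q=T[:3,:3]@np.asarray(p)+T[:3,3]
    x,y,z=q[0],-q[1],-q[2];r=np.hypot(x,y);th=np.arctan2(r,z)
    return np.array([K[0,2]+K[0,0]*th*x/r,K[1,2]+K[1,1]*th*y/r])
E
python3 - <<'E'
from h import *
from plan import *
c=pickle.load(open("wrist1.pkl","rb"))
im=cv2.imread("pics/wrist1.png");im=cv2.resize(im[100:260,120:320],None,fx=4,fy=4,interpolation=cv2.INTER_CUBIC)
R=Ro.from_euler("z",Y).as_matrix()
for m in [(65,55,22),(65,-55,22),(-65,55,26),(-65,-55,26),(-107,50,82),(-107,-50,82),(-107,0,82),(65,0,5)]:
    p=fproj(c,np.array(D)+R@(np.array(m)/1e3));print(m,p.round(1))
    cv2.circle(im,tuple(((p-[120,100]+.5)*4-.5).astype(int)),3,(0,0,255),-1)
cv2.imwrite("pics/w1c.png",im)
E
```

```text
(65, 55, 22) [183.  214.7]
(65, -55, 22) [182.  136.8]
(-65, 55, 26) [256.3 225.8]
(-65, -55, 26) [256.  127.7]
(-107, 50, 82) [258.5 235.3]
(-107, -50, 82) [258.2 122.6]
(-107, 0, 82) [258.4 179.3]
(65, 0, 5) [191.  175.6]
```

View pics/w1c.png

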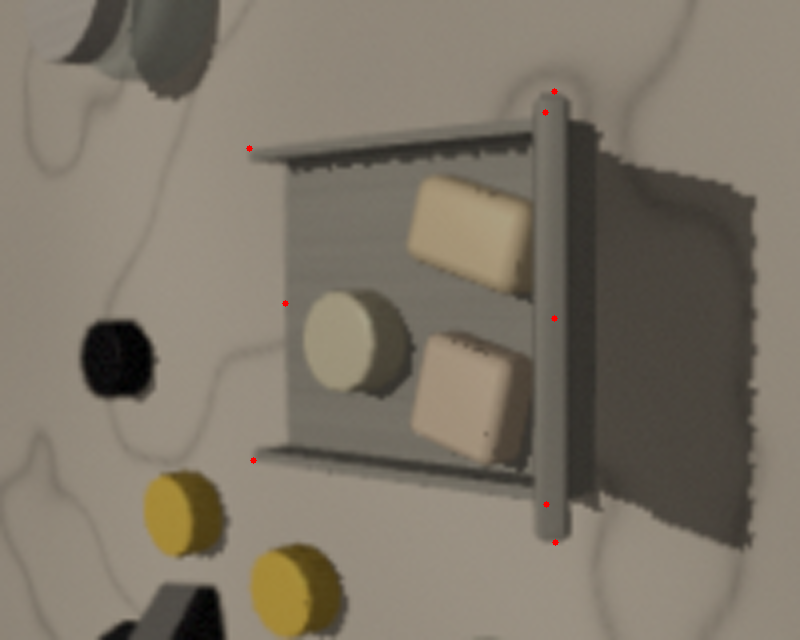

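The wrist crop shows the plate edge-on at x≈552, y 95 to 540. That matches the projected dish pose to about 1 px, so I'm going in.

Run:
```python
from station import env
from plan import *
import cv2,pickle
p,e=tool(D,Y,off=0,flip=1)
print(env.move_straight(p,ori=e,speed=.1,guard=15), env.get_tool_pos()-p, env.get_contact_force(),env.get_time_s())
for n in("wrist","scene"):
    c=env.capture(n); cv2.imwrite(f"pics/{n}2.png",c["pixels"][:,:,::-1])
```

```text
False [-0.00010362  0.00048457  0.00043708] [-0.82806365  0.40697554  0.01736357] 3.4167
```

View pics/wrist2.png

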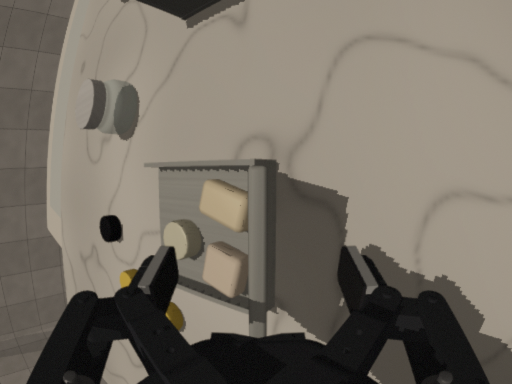

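View pics/scene2.png

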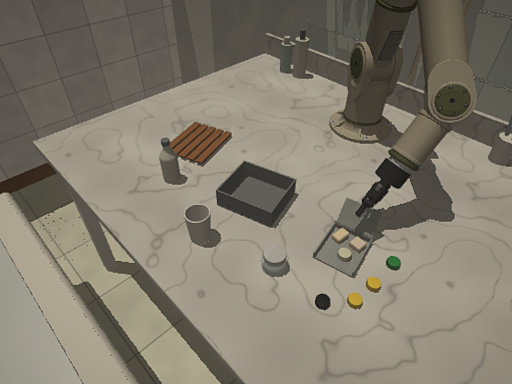

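The plate edge runs at u≈258, centred between the fingers at 165 and 350, and the front finger is well above the soaps. I'll close and lift.

Run:
```python
from station import env
from plan import *
import cv2,pickle
env.grab(70)
print(env.get_grip_width(),env.get_contact_force(),env.get_time_s())
p,e=tool([D[0],D[1],.12],Y,flip=1)
env.move_straight(p,speed=.1)
print(env.get_grip_width(),env.get_contact_force(),env.get_time_s(),env.get_tool_pos()-p)
for n in("wrist","scene","top"):
    c=env.capture(n); cv2.imwrite(f"pics/{n}3.png",c["pixels"][:,:,::-1]); pickle.dump(c,open(f"{n}3.pkl","wb"))
```

```text
0.007048151857610029 [ 1.63970656 -0.24315997  2.56972115] 4.2083
0.006923731639409867 [-0.11191747 -0.46422379 -3.99688965] 5.5583 [-0.00028127 -0.00033847 -0.00081625]
```

View pics/wrist3.png

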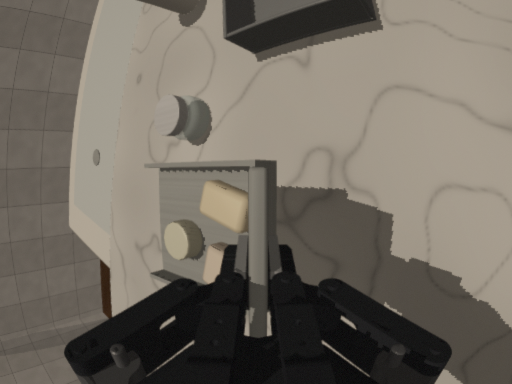

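View pics/scene3.png

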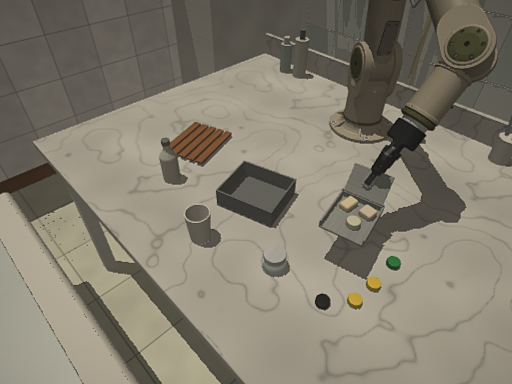

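The dish is lifted level with all three soaps on it. Next I carry it over the box, turning so the lip points along the box's long side.

Run:
```python
from station import env
from plan import *
import cv2,pickle
a0=np.array([D[0],D[1],.12]);pe,ee=tool(TIPLIP+[0,0,.06],BY,ref=LIP,flip=1)
# dish origin at end
a1=TIPLIP+[0,0,.06]-RB@np.array(LIP)
for s in (.33,.67,1):
    p,e=tool(a0+s*(a1-a0),Y+s*(BY-Y),flip=1)
    env.move_straight(p,ori=e,speed=.13)
print(env.get_time_s(),env.get_tool_pos()-pe,env.get_grip_width())
for n in("wrist","scene","top"):
    c=env.capture(n); cv2.imwrite(f"pics/{n}4.png",c["pixels"][:,:,::-1]); pickle.dump(c,open(f"{n}4.pkl","wb"))
```

```text
7.65 [-0.00081108  0.0010413  -0.00035418] 0.007033688244135337
```

View pics/top4.png

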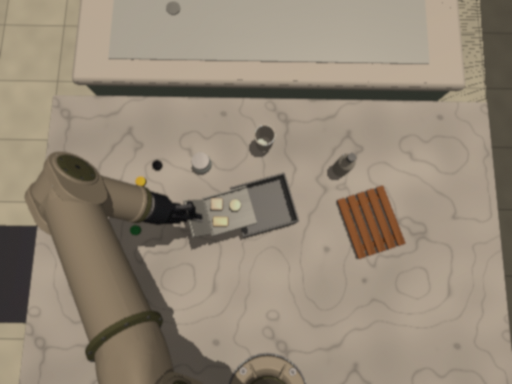

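View pics/scene4.png

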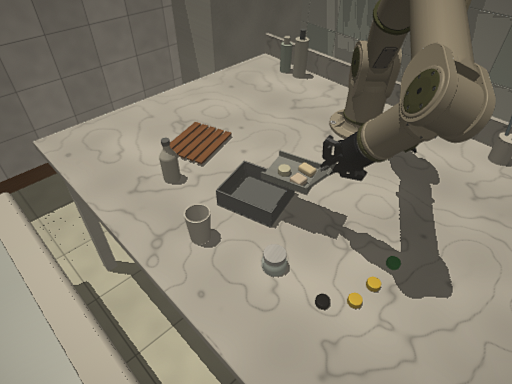

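View pics/wrist4.png

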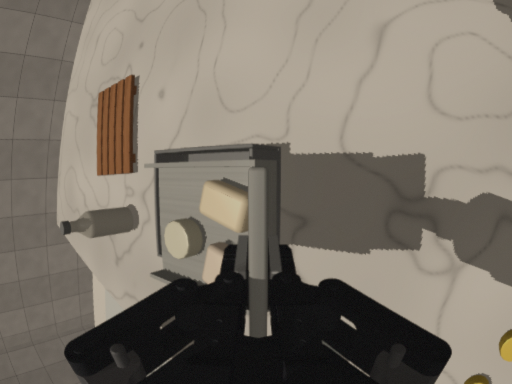

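Top view: the dish lip is at about (252,213), inside the box outline, with the soaps still on the pan. Now I lower it and tip about the lip.

Run:
```python
from station import env
from plan import *
import cv2,pickle
p,e=tool(TIPLIP,BY,0,ref=LIP,flip=1); print(env.move_straight(p,ori=e,speed=.1,guard=15))
for d in range(6,43,6):
    p,e=tool(TIPLIP,BY,np.radians(d),ref=LIP,flip=1); env.move_straight(p,ori=e,speed=.1)
env.dwell(.3)
print(env.get_time_s(),env.get_tool_pos()-p,env.get_contact_force())
for n in("wrist","top","scene"):
    c=env.capture(n); cv2.imwrite(f"pics/{n}5.png",c["pixels"][:,:,::-1]); pickle.dump(c,open(f"{n}5.pkl","wb"))
```

```text
False
11.125 [-0.00046913  0.0013056  -0.00027655] [-0.05151682  0.57554632 -2.07969844]
```

View pics/wrist5.png

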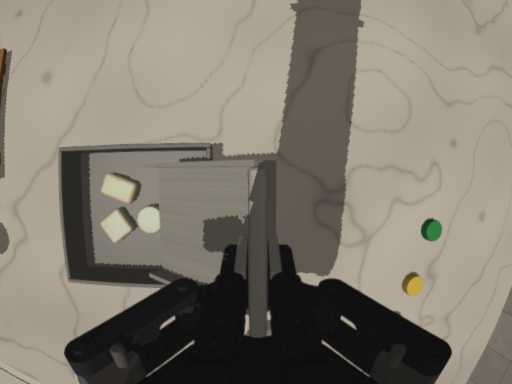

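View pics/scene5.png

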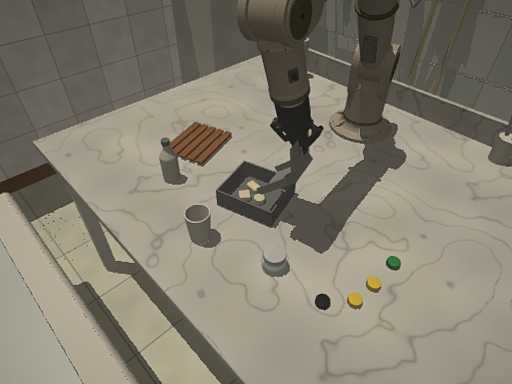

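View pics/top5.png

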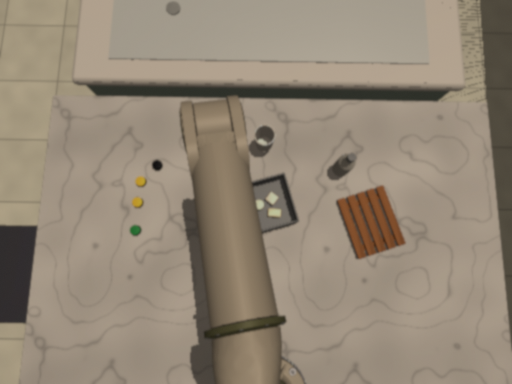

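All three soaps lie in the box: wrist view bar (120,188), square (118,225), round (150,219). The pan is empty. I'll raise, level and check again.

Run:
```python
from station import env
from plan import *
import cv2,pickle
U=np.array([0,0,.09])
p,e=tool(TIPLIP+U,BY,np.radians(42),ref=LIP,flip=1); env.move_straight(p,ori=e,speed=.12)
for d in (28,14,0):
    p,e=tool(TIPLIP+U,BY,np.radians(d),ref=LIP,flip=1); env.move_straight(p,ori=e,speed=.12)
print(env.get_time_s(),env.get_tool_pos()-p,env.get_contact_force())
for n in("wrist","top","scene"):
    c=env.capture(n); cv2.imwrite(f"pics/{n}6.png",c["pixels"][:,:,::-1]); pickle.dump(c,open(f"{n}6.pkl","wb"))
```

```text
13.65 [ 0.00084119 -0.00125842  0.00071978] [ 0.85985402 -0.52113748 -1.26869406]
```

View pics/wrist6.png

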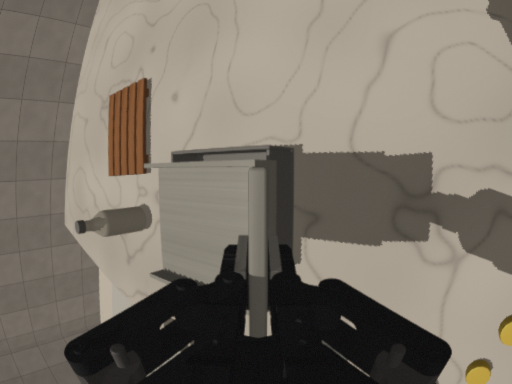

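View pics/scene6.png

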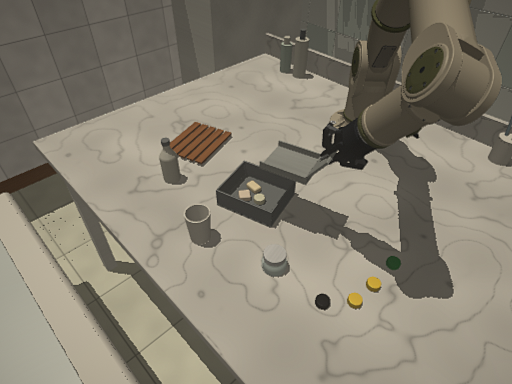

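The scene shows the three soaps in the box at about (250,192) and an empty, level dish. On to the drainer.

Run:
```python
from station import env
from plan import *
import cv2,pickle
a0=TIPLIP+[0,0,.09]-RB@np.array(LIP);a1=W+[0,0,.09]
for s in (.5,1):
    p,e=tool(a0+s*(a1-a0),BY+s*(WY-BY),flip=1); env.move_straight(p,ori=e,speed=.15)
print(env.get_time_s(),env.get_tool_pos()-p,env.get_contact_force())
for n in("wrist","top","scene"):
    c=env.capture(n); cv2.imwrite(f"pics/{n}7.png",c["pixels"][:,:,::-1]); pickle.dump(c,open(f"{n}7.pkl","wb"))
```

```text
17.0833 [ 5.36934729e-04  1.06491650e-03 -5.52524797e-05] [ 0.59369759 -0.33506644 -2.08840098]
```

View pics/wrist7.png

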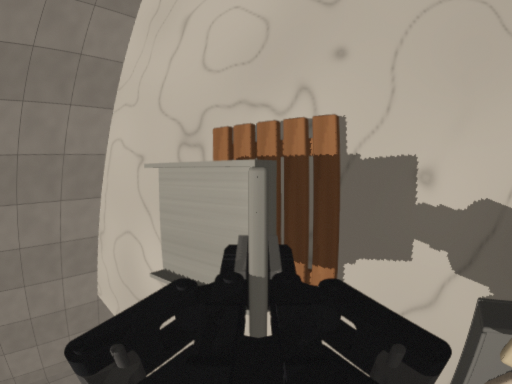

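View pics/scene7.png

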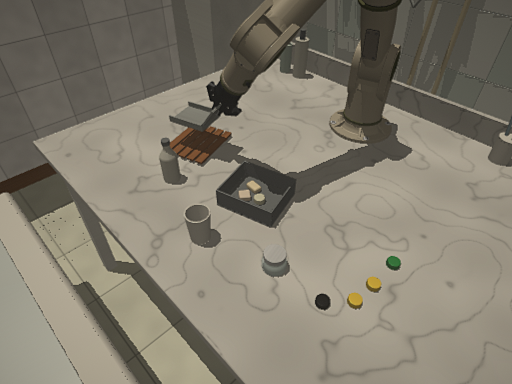

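View pics/top7.png

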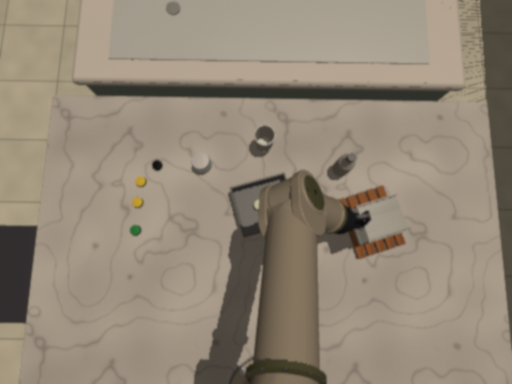

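The top view shows slats evenly exposed on both sides of the dish. Lowering with a force guard.

Run:
```python
from station import env
from plan import *
import cv2,pickle
p,e=tool(W+[0,0,.012],WY,flip=1); print(env.move_straight(p,ori=e,speed=.1,guard=15))
env.dwell(.2)
p,e=tool(W+[0,0,-.004],WY,flip=1); print(env.move_straight(p,ori=e,speed=.02,guard=4))
print(env.get_time_s(),env.get_tool_pos()-tool(W,WY,flip=1)[0],env.get_contact_force())
for n in("wrist","top","scene"):
    c=env.capture(n); cv2.imwrite(f"pics/{n}8.png",c["pixels"][:,:,::-1]); pickle.dump(c,open(f"{n}8.pkl","wb"))
s=cv2.imread("pics/scene8.png");t=cv2.imread("pics/top8.png")
cv2.imwrite("pics/c8.png",np.hstack([cv2.resize(x,None,fx=4,fy=4) for x in(s[70:170,150:250],t[170:270,320:420])]))
```

```text
False
True
18.9583 [-0.00011938  0.00016477  0.00027604] [-0.59966961  0.9210968   5.79970873]
```

View pics/c8.png

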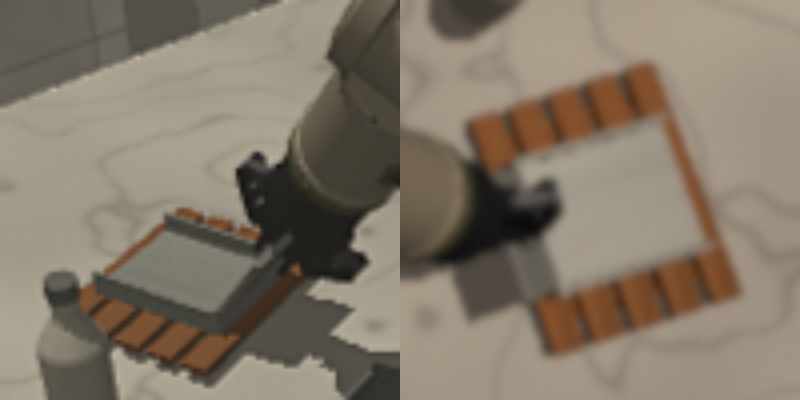

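View pics/wrist8.png

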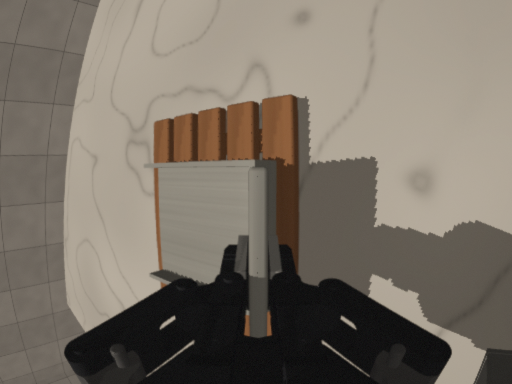

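The dish touched down at the expected height (0.3 mm off) and sits centred and flat on the slats. Release and back out along the plate.

Run:
```python
from station import env
from plan import *
import cv2,pickle
env.release();env.dwell(.2)
print(env.get_grip_width(),env.get_contact_force())
p,e=tool(W,WY,off=.10,flip=1); print(env.move_straight(p,speed=.1,guard=20))
q=env.get_tool_pos(); env.move_straight(q+[-.05,.12,.12],speed=.15)
print(env.get_time_s(),env.get_contact_force())
for n in("wrist","top","scene"):
    c=env.capture(n); cv2.imwrite(f"pics/{n}9.png",c["pixels"][:,:,::-1]); pickle.dump(c,open(f"{n}9.pkl","wb"))
s=cv2.imread("pics/scene9.png");t=cv2.imread("pics/top9.png")
cv2.imwrite("pics/c9.png",np.hstack([cv2.resize(x,None,fx=3,fy=3,interpolation=2) for x in(s[70:210,160:290],t[130:270,290:420])]))
```

```text
0.08518294548677306 [-0.00732784  0.29550693 -0.12953492]
False
22.5167 [ 0.14274969 -1.07034391  0.40434193]
```

View pics/c9.png

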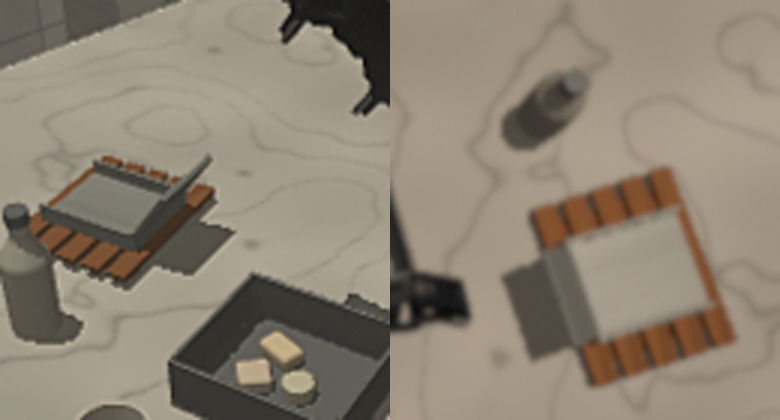

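View pics/top9.png

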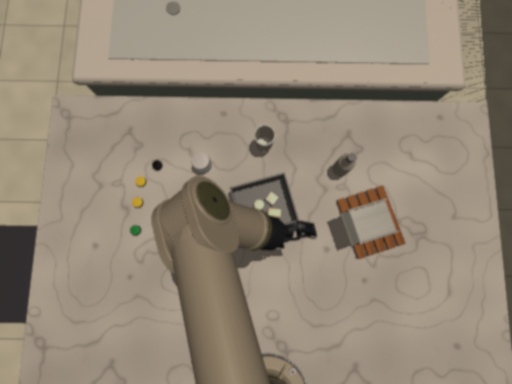

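View pics/scene9.png

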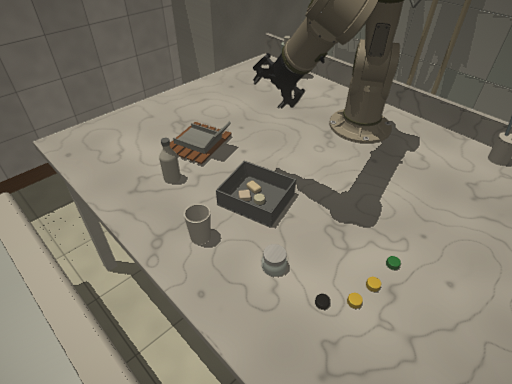

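The dish stands upright and centred on the drainer, the soaps are in the box, and the tumbler, bottle and jar are at their original pixels. Handing in.

```bash
python3 -c "
from station import env
env.finish_job();print(env.get_time_s())"
```

```text
the job is handed in; nothing more can be done
the job is handed in; nothing more can be done
```

The job is done and handed in at about 22.7 s of the 54 s allowed. No verdict was reported.

- **Tipping:** I gripped the dish by its handle plate, with the fingers along the plate but turned 15° in its plane because the arm could not reach straight down it. I carried it level and tipped it to 42° over the box, with the lip about 25 mm above the rim. All three soaps slid into the box and the gripper did not touch them.
- **Placing:** I set the empty dish on the drainer until it made contact (about 8 N change in force), then let go and backed away.

**Last checks:** In the final scene and top pictures, all three soaps are in the box. The dish is upright and centred on the slats by eye; I did not fit its final position numerically. The tumbler, bottle, jar and coloured look-alikes appear unmoved. The first dish measurement disagreed by up to 2.7 px (about 8 mm) between views, but the close wrist view confirmed it to about 1 px before the grasp. No check failed.

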